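# Weigh a glue stick on the beam scale and sort it

## Task

Find out by weighing whether the glue stick lying on the sheet of paper is full or used up: lay it along the scale's cradle, slide it outward gently until it presses the sprung bumper in a little, then let go and see which way the beam tips. If the cradle sinks the stick is full and goes flat into the rectangular tray; if the cradle rises it is used up and goes flat into the round tub. Leave the other glue stick and the things on the desk where they are.

Things in the scene. Friction and masses are not known exactly. Their poses are not given: they have to be found in the camera images.
- stick_a_mid (a point): centre of a square white glue stick with round black cap at one end and thin black foot at the other, 100 mm long, 28 mm wide and high, lying on its side (point 14 mm above its underside); x along its length towards the cap, z up. About 62 g if full, 25 g if used up (10% either way); the two sticks look alike and either may be the full one.
- stick_b_mid (a point): centre of a square white glue stick with round black cap at one end and thin black foot at the other, 100 mm long, 28 mm wide and high, lying on its side (point 14 mm above its underside); x along its length towards the cap, z up. About 62 g if full, 25 g if used up (10% either way); the two sticks look alike and either may be the full one.
- sheet: white sheet of paper, 150 x 210 mm, flat on the desk, origin at its centre. The stick lying on it (centre within 45 mm of the sheet's centre) is the one to weigh; the other stick lies more than 100 mm away.
- scale: beam scale, fixed to the desk, 110 x 200 mm base plate 16 mm high. Origin on the desk right under the pivot, z up; the beam runs along its y axis, cradle on the -y side, brass counterweight on the +y side out to y = +105 mm. The pivot is 105 mm above the desk between two cheeks 119 mm high, reaching 13 mm either way along y and 25 mm along x.
- cradle (a point): set-down spot fixed to the scale (same axes): middle of the cradle's top when the beam is level, 89 mm above the desk, 88 mm from the pivot. The cradle is a bare metal deck along y, 20 mm wide (narrower than a stick, so fingers pass down both sides), 7 mm thick, ending 65 mm inward (+y) and 67 mm outward (-y) of here. A stick centred here is clear of cheeks and bumper.
- stop_rail (a point): middle of the rail that carries the stop and bumper, fixed to the scale. The bumper is a 16 mm rubber disc at stick height facing +y; its face is clamped anywhere from 69 to 94 mm outward (-y) of the set-down spot, not measured: feel for it. Its spring gives 1.5 N per mm over 7 mm, then is solid; more than 12 N is too hard, 3 to 6 N is right, and it pushes the stick back as it is let go.
- beam (a joint): tilt of the beam, rad; 0 level, + when the cradle (-y) end is down, stops at -0.12 and +0.12. Empty, or with a used-up stick, it rests at -0.12 (cradle up); with a full stick it rests at +0.12. It gives way to about 0.5 N on the cradle and settles within 1 s.
- tray_in (a point): rectangular plywood tray, fixed; the point is the centre of its inner floor, 4 mm or so above the desk; outside 170 mm along its x, 140 mm along its y, walls 4 mm thick, 28 mm high above the desk. For full sticks.
- tub_in (a point): round grey tub, fixed; the point is the centre of its inner floor, 4 mm above the desk; inside about 158 mm across, rim 35 mm above the desk. For used-up sticks.
- cup: white paper-like cup, 72 mm across, 85 mm high, origin under its centre. Leave alone.
- tape: roll of tape lying flat, 90 mm across, 24 mm high, origin under its centre. Leave alone.
- cardbox: small cardboard box 70 x 100 x 30 mm, origin under its centre. Leave alone.

How it is judged:
By the outcome, as a careful person would: the job done as asked, in the order asked, and still so for the second after the job is handed in, with the robot touching nothing.
It also fails if it takes over 53 s, if anything falls off the work surface, if the arm or the gripper's body presses on something with over 40 N, if the wrist force passes 120 N, or if a joint passes its speed limit or range.

## Robot

A 6-joint arm with a two-finger parallel gripper is mounted at the origin on the work surface. World frame = base frame: x ahead of the robot, y to its left, z up, the work surface at z = 0. Lengths are in m, angles in degrees, forces in N, time in s.
With the tool pointing down it reaches from about 0.4 to 0.825 m from the base axis. Payload 7 kg.
Tool frame: the origin (TCP) lies between the finger pads; the fingertips stand ctrl.nose_length ahead of it and the grasp point (between the pads) lies 2 mm behind it (ctrl.nose_length is the distance from the TCP to the fingertips, in m); z points along the fingers, y is the line along which they close (so a half turn about z gives the same grasp; the last joint's range is limited). The gripper opens to 88 mm and grips with 3 to 60 N. Pads are 19 mm wide; open, the fingers measure 130 mm over their backs; the gripper's body (78 mm by 193 mm) begins 47 mm behind the grasp point.
Start: joints at [87.382, 20.546, 0.682, 0, -70.136, -16.507], TCP at [0.221, 0.638, 0.221] pointing down, gripper open.
Joint ranges: [-176.03, 176.03], [-82.01, 121.73], [-58.28, 71.71], [-173.87, 95.51], [-174.79, -0.11], [-173.66, 173.66]. Speed limits (degrees/s): [136.94, 136.94, 172.46, 180, 180, 180].

## Interface

Orientations are given as [roll, pitch, yaw] about the fixed x, y, z axes, in that order (R = Rz(yaw) Ry(pitch) Rx(roll)).
In Python, from plant import ctrl gives the robot as it stands.
- The arm moves only by the tool apply_moves, never from a script. Its argument "commands" is a list of rows, each a list of 3 entries, a list of its own where there are three numbers: the shift along the world's x, y, z in cm, then the turn about the world's z in rad, then the closure, from 0 (fully open) to 1 (shut). In form: [[[x, y, z], turn, jaw], ...]. A call has 1 to 20 rows; each row is the pose to reach, as a shift and turn from the pose commanded when the call began; what a row does not reach only later rows make up. A row lasts 1/12 s, in which the tool goes at most 41.7 mm and 7.16 degrees, less where a joint would pass 70% of its speed; a pose out of reach is approached as far as the arm can. A call with a gripper value outside its range is refused whole. The fingers move at their own pace and stop on an object; the grip force is fixed at half the most. Time passes only in rows, so rows that repeat a pose let the fingers close. It gives the time, the measured TCP pose, the force, the opening and the grip force at its end, in the units of the state.
- ctrl.get_obs(): the state, without advancing time (a new reading comes with each control period).
- ctrl.snapshot(name): name is "scene" or "top" or "wrist"; returns a dict with "img" (400x640x3 uint8, red, green, blue), "fx", "fy", "cx", "cy" (pixels), "dist_coeffs" ([k1, k2, p1, p2, k3] as OpenCV has them; the pictures are not rectified), "T" (4x4, takes a point from camera to world coordinates). Camera axes: x right, y up, looking along -z (the intrinsics and any distortion apply to the point x, -y, -z); pixel columns grow to the right and rows downward; lengths in m; the calibration is good to about 2 mm. A picture is of the moment at which its call begins. There is no depth.
- ctrl.close_job(): hands the job in; it is judged then, once.
Trained networks look in a picture, given as the dict that the camera call returned (one of the last four; its "shot" number tells which), for a name from the list of things; names that differ only in an ending like _2 or _b are one class to them, and where a whole thing is asked for, a point or a joint stands for the part that bears it (a point fixed in the world has none). Each returns a list of dicts, best first, with "score" (0 to 1); they miss things now and then, are a little off and sometimes report something else, mostly with a low value. They report only what shows in the picture. A call takes as long as a camera call.
- ctrl.search_frame(picture, target): "at" ([column, row] in pixels, amid what is visible of it).
- ctrl.spot_point(picture, target): "at" ([column, row] in pixels: a listed point, or the origin of a listed thing).
The state is a dict: "clock": time; "joint_pos": joint angles; "qvel": joint speeds; "tau": joint torques, N m; "tool_pos": TCP position; "orientation": TCP orientation; "force": force on the tool from outside, world axes, zero at the start; "moment": the same for the moment, N m; "opening": finger opening in m; "gripper_force": force on a finger pad.
Only numpy, scipy, OpenCV 4.12 (cv2) and the standard library are available. Lean on these libraries where they do the work, as an engineer would, in place of code of your own. Each camera call takes 0.05 s, during which the arm holds its last target. There are 200 camera calls.

## Working session

There is one attempt and no reset: what is moved stays moved. The work goes in short steps, Python scripts to look and compute and a tool call to move; the robot and the scene stay as the last step left them, time stands still between calls to the robot, and variables do not carry over. Pictures are saved under pics/ and viewed, at most 10 in all, crops included, and the job is handed in when it is done.

Besides the shell and the picture viewer there is one more tool, called as name(argument=value, ...), one argument or row to a line, values as JSON. apply_moves: Moves the arm, as the interface text tells. Its arguments: {"type":"object","properties":{"commands":{"type":"array"}},"required":["commands"]}

```bash
ls; mkdir -p pics
cat > h.py <<'E'
import numpy as np, cv2
from plant import ctrl
def ray(s,px):
    K=np.array([[s["fx"],0,s["cx"]],[0,s["fy"],s["cy"]],[0,0,1.]])
    p=cv2.undistortPoints(np.array([[px]],float),K,np.array(s["dist_coeffs"],float))[0,0]
    T=np.array(s["T"]); d=T[:3,:3]@np.array([p[0],-p[1],-1]); return T[:3,3],d/np.linalg.norm(d)
def atz(s,px,z):
    o,d=ray(s,px); return o+d*(z-o[2])/d[2]
def tri(rs):
    A=sum(np.eye(3)-np.outer(d,d) for o,d in rs); b=sum((np.eye(3)-np.outer(d,d))@o for o,d in rs)
    x=np.linalg.solve(A,b); return x,[np.linalg.norm(np.cross(x-o,d)) for o,d in rs]
def proj(s,P):
    K=np.array([[s["fx"],0,s["cx"]],[0,s["fy"],s["cy"]],[0,0,1.]])
    T=np.linalg.inv(np.array(s["T"])); c=T[:3,:3]@np.array(P)+T[:3,3]
    return cv2.projectPoints(np.array([[c[0],-c[1],-c[2]]]),np.zeros(3),np.zeros(3),K,np.array(s["dist_coeffs"],float))[0].ravel()
E
python3 - <<'E'
from h import *
np.set_printoptions(precision=3,suppress=True)
o=ctrl.get_obs(); print(o, ctrl.nose_length)
S={n:ctrl.snapshot(n) for n in("scene","top","wrist")}
for n in S: cv2.imwrite(f"pics/{n}0.png",S[n]["img"][:,:,::-1])
for t in "stick_a_mid sheet scale cradle stop_rail tray_in tub_in cup tape cardbox".split():
    rs=[]
    for n in("scene","top"):
        r=ctrl.spot_point(S[n],t)
        print(t,n,[(np.round(q["at"]),round(q["score"],2),atz(S[n],q["at"],{"stick_a_mid":.014,"cradle":.089,"stop_rail":.1}.get(t,0.002))) for q in r[:3]])
        if r: rs.append(ray(S[n],r[0]["at"]))
    if len(rs)==2: print("   tri",tri(rs))
E
```

```text
pics
{'clock': 0.0, 'joint_pos': array([ 87.38 ,  20.591,   0.633,  -0.018, -70.133, -16.507]), 'qvel': array([ 0.023, -0.047, -0.086,  0.05 ,  0.049,  0.007]), 'tau': array([  0.   , -58.272,  29.304,   6.997,   0.007,  -0.   ]), 'tool_pos': array([0.221, 0.637, 0.22 ]), 'orientation': array([179.908,  -0.009, -19.133]), 'force': array([-0.131,  0.514,  0.213]), 'moment': array([-0.041, -0.068,  0.017]), 'gripper_force': 0.0, 'opening': 0.08774624435214827} 0.017
stick_a_mid scene [(array([181., 247.]), 0.97, array([ 0.394, -0.305,  0.014]))]
stick_a_mid top [(array([353., 212.]), 0.66, array([ 0.57 , -0.105,  0.014])), (array([432., 283.]), 0.65, array([ 0.383, -0.302,  0.014]))]
   tri (array([ 0.518, -0.212,  0.121]), [np.float64(0.12549843318449658), np.float64(0.12549843318449655)])
sheet scene [(array([171., 255.]), 0.78, array([ 0.384, -0.332,  0.002]))]
sheet top [(array([438., 284.]), 0.84, array([ 0.378, -0.322,  0.002]))]
   tri (array([ 0.375, -0.328, -0.014]), [np.float64(0.0017021045157477285), np.float64(0.001702104515747726)])
scale scene [(array([322., 182.]), 0.59,
[... 1453 characters left out ...]
041937104643264097), np.float64(0.0004193710464326721)])
tape scene [(array([179., 247.]), 0.7, array([ 0.381, -0.305,  0.002])), (array([341., 295.]), 0.59, array([ 0.758, -0.159,  0.002]))]
tape top [(array([369., 139.]), 0.96, array([ 0.764, -0.154,  0.002])), (array([424., 204.]), 0.72, array([ 0.587, -0.294,  0.002]))]
   tri (array([ 0.645, -0.24 ,  0.321]), [np.float64(0.1374572059893624), np.float64(0.13745720598936248)])
cardbox scene [(array([385., 258.]), 0.68, array([ 0.786, -0.021,  0.002]))]
cardbox top [(array([319., 132.]), 0.86, array([ 0.787, -0.022,  0.002]))]
   tri (array([ 0.786, -0.023,  0.004]), [np.float64(0.00015760947822835423), np.float64(0.00015760947822836198)])
```

View pics/top0.png

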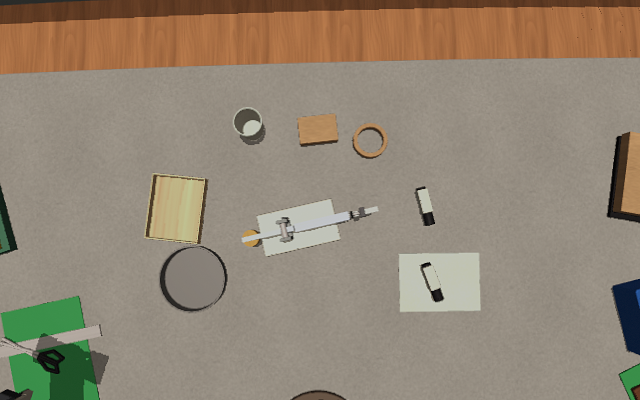

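View pics/scene0.png

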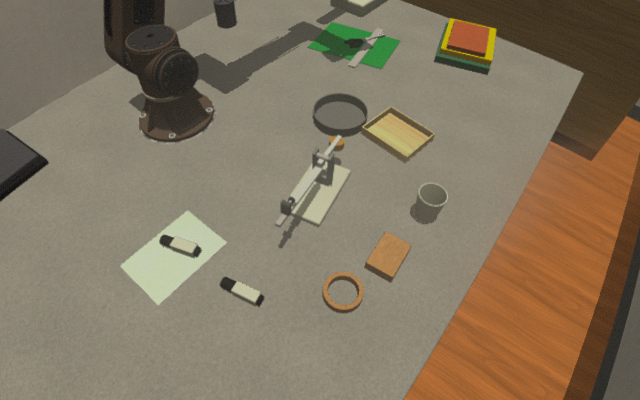

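The top view shows the target stick on the sheet at about (432,282) and the other stick at (425,206). The scale runs from its counterweight at (250,238) to the rail at (372,210). The tray is at (176,209), and the tub is at (194,277). I'll move over the scale and look closer with the wrist camera.

apply_moves(
  commands=[
    [[5,-8,8],-0.1,0],
    [[26,-62,14],-1.0,0],
    [[26,-62,14],-1.0,0],
    [[26,-62,14],-1.0,0],
    [[26,-62,14],-1.0,0],
    [[26,-62,14],-1.0,0],
    [[26,-62,14],-1.0,0],
    [[26,-62,14],-1.0,0],
    [[26,-62,14],-1.0,0],
    [[26,-62,14],-1.0,0],
    [[26,-62,14],-1.0,0],
    [[26,-62,14],-1.0,0],
    [[26,-62,14],-1.0,0],
    [[26,-62,14],-1.0,0],
    [[26,-62,14],-1.0,0],
    [[26,-62,14],-1.0,0],
    [[26,-62,14],-1.0,0],
    [[26,-62,14],-1.0,0],
    [[26,-62,14],-1.0,0],
  ],
)

```text
clock: 2.73
tool_pos: [0.4814, 0.0164, 0.3609]
orientation: [-180.0, 0.0, -76.6]
force: [0.1, 0.7, 0.0]
opening: 0.088
gripper_force: 0.0
```

Run:
```python
from h import *
import pickle
np.set_printoptions(precision=3,suppress=True)
s=ctrl.snapshot("wrist"); o=ctrl.get_obs(); print(o["tool_pos"],o["orientation"],o["clock"],o["force"]); print(np.array(s["T"]))
cv2.imwrite("pics/w1.png",s["img"][:,:,::-1]); pickle.dump(s,open("w1.pkl","wb"))
for t in "stick_a_mid scale cradle stop_rail beam tray_in tub_in".split():
    print(t,[(np.round(q["at"]),round(q["score"],2),atz(s,q["at"],{"stick_a_mid":.014,"cradle":.089,"stop_rail":.1}.get(t,0.002))) for q in ctrl.spot_point(s,t)[:2]] if t!="beam" else 0)
```

```text
[0.481 0.017 0.361] [179.993   0.018 -76.527] 2.7833 [-0.749  0.412  0.627]
[[-0.973  0.221  0.071  0.5  ]
 [-0.232 -0.925 -0.299 -0.066]
 [-0.    -0.308  0.951  0.524]
 [ 0.     0.     0.     1.   ]]
stick_a_mid []
scale [(array([288., 170.]), 0.76, array([0.522, 0.062, 0.002]))]
cradle [(array([274., 119.]), 0.65, array([ 0.548, -0.019,  0.089]))]
stop_rail [(array([279.,  33.]), 0.68, array([ 0.561, -0.115,  0.1  ])), (array([321., 320.]), 0.67, array([0.426, 0.243, 0.1  ]))]
beam 0
tray_in [(array([219., 318.]), 0.65, array([0.589, 0.355, 0.002]))]
tub_in [(array([325., 317.]), 0.71, array([0.403, 0.308, 0.002]))]
```

View pics/w1.png

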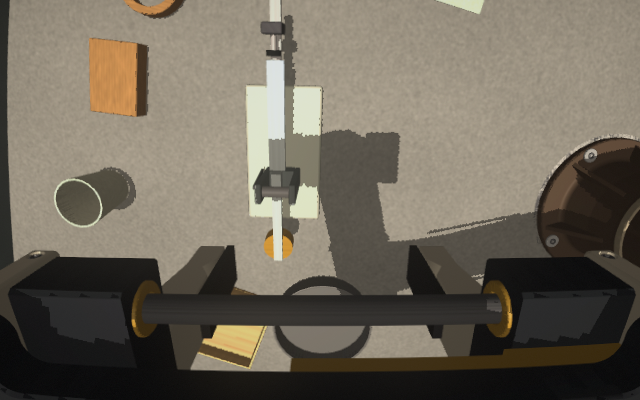

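The wrist view shows the base plate corners at (247,86), (323,87), (320,217) and (248,216). The cheeks are near (276,183), the deck runs along column 275, and the bumper is near (273,50). I'll zoom in on it.

Run:
```python
from h import *
import pickle
np.set_printoptions(precision=4,suppress=True)
s=pickle.load(open("w1.pkl","rb"))
c=s["img"][0:270,220:340,::-1]
a=cv2.resize(c[:150],None,fx=4,fy=4,interpolation=cv2.INTER_CUBIC)[:600]
b=cv2.resize(c[150:270],None,fx=2.6,fy=2.6,interpolation=cv2.INTER_CUBIC)
im=np.zeros((600,800,3),np.uint8); im[:,:480]=a; im[:b.shape[0],480:480+b.shape[1]]=b
cv2.imwrite("pics/w1c.png",im)
P=[atz(s,p,.016) for p in [(247,86),(323,87),(320,217),(248,216)]]
P=np.array(P);print(P, [np.linalg.norm(P[i]-P[i-1]) for i in range(4)])
for i,j in((3,0),(2,1)):
  d=P[j]-P[i]; print(np.degrees(np.arctan2(d[1],d[0])))
```

```text
[[ 0.6023 -0.0471  0.016 ]
 [ 0.4983 -0.07    0.016 ]
 [ 0.4576  0.1194  0.016 ]
 [ 0.5673  0.144   0.016 ]] [np.float64(0.19423421019055392), np.float64(0.106484187073763), np.float64(0.19369410393558953), np.float64(0.11246643896857612)]
-79.63730099555676
-77.87324605087443
```

View pics/w1c.png

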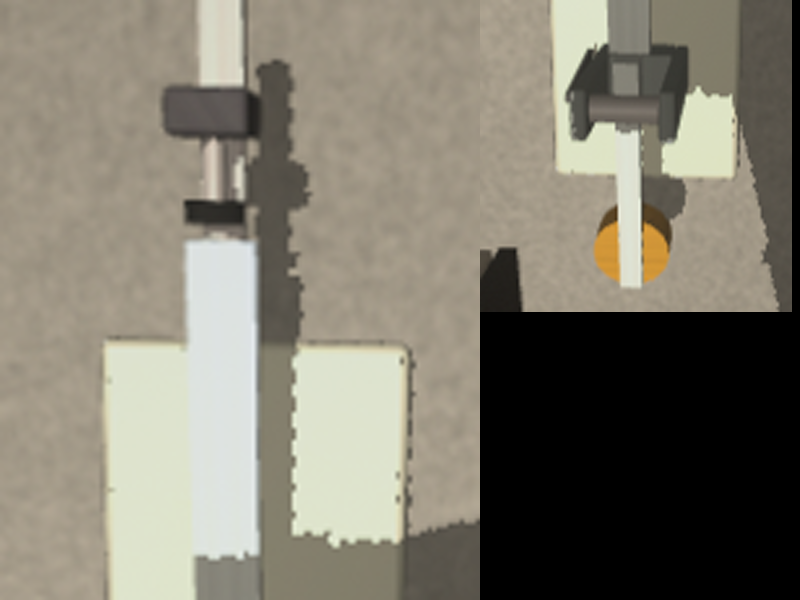

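Run:
```python
from h import *
import pickle
np.set_printoptions(precision=4,suppress=True)
s=pickle.load(open("w1.pkl","rb"))
piv=atz(s,(275.8,191.5),.105); de=atz(s,(275.2,60),.1076); bf=atz(s,(273.7,56),.103); cw=atz(s,((630-480)/2.6+220,285/2.6+150),.105-.0125)
print(piv,de,bf,cw)
print(np.linalg.norm((de-piv)[:2]),np.linalg.norm((bf-piv)[:2]),np.linalg.norm((cw-piv)[:2]))
for a,b in((piv,de),(cw,de),(piv,bf)): d=b-a; print(np.degrees(np.arctan2(d[1],d[0])))
print(np.linalg.norm(atz(s,(266.3,60),.1076)-atz(s,(284.3,60),.1076)))
```

```text
[0.5269 0.0665 0.105 ] [ 0.5577 -0.0856  0.1076] [ 0.5609 -0.0897  0.103 ] [0.5063 0.1662 0.0925]
0.15516249650130587 0.15979352404018654 0.10185489211279312
-78.51917916971526
-78.45554765037684
-77.69411322270956
0.02030753740120082
```

apply_moves(
  commands=[
    [[-8,-30,-8],-1.45,0],
    [[-8,-30,-8],-1.45,0],
    [[-8,-30,-8],-1.45,0],
    [[-8,-30,-8],-1.45,0],
    [[-8,-30,-8],-1.45,0],
    [[-8,-30,-8],-1.45,0],
    [[-8,-30,-8],-1.45,0],
    [[-8,-30,-8],-1.45,0],
    [[-8,-30,-8],-1.45,0],
    [[-8,-30,-8],-1.45,0],
    [[-8,-30,-8],-1.45,0],
    [[-8,-30,-8],-1.45,0],
    [[-8,-30,-8],-1.45,0],
  ],
)

```text
clock: 4.17
tool_pos: [0.4013, -0.2819, 0.2808]
orientation: [180.0, -0.0, -159.7]
force: [0.5, 0.2, -0.3]
opening: 0.0877
gripper_force: 0.0
```

Run:
```python
from h import *
import pickle
np.set_printoptions(precision=4,suppress=True)
S={n:ctrl.snapshot(n) for n in("wrist","scene")}; o=ctrl.get_obs(); print(o["tool_pos"],o["orientation"],o["clock"])
s=S["wrist"]; print(np.array(s["T"])[:3,3])
cv2.imwrite("pics/w2.png",s["img"][:,:,::-1]); pickle.dump(s,open("w2.pkl","wb"))
for t in "stick_a_mid sheet".split():
  for n in S: print(t,n,[(np.round(q["at"]),round(q["score"],2),atz(S[n],q["at"],{"stick_a_mid":.014,"cradle":.089,"stop_rail":.1}.get(t,0.002))) for q in ctrl.spot_point(S[n],t)[:2]])
```

```text
[ 0.4014 -0.2819  0.2809] [-179.9963    0.003  -159.2807] 4.2667
[ 0.3214 -0.3122  0.4435]
stick_a_mid wrist [(array([312., 142.]), 0.74, array([ 0.3842, -0.3019,  0.014 ]))]
stick_a_mid scene [(array([180., 246.]), 0.88, array([ 0.3886, -0.3045,  0.014 ]))]
sheet wrist [(array([295., 133.]), 0.78, array([ 0.3828, -0.3246,  0.002 ]))]
sheet scene [(array([171., 255.]), 0.58, array([ 0.383 , -0.3309,  0.002 ]))]
```

View pics/w2.png

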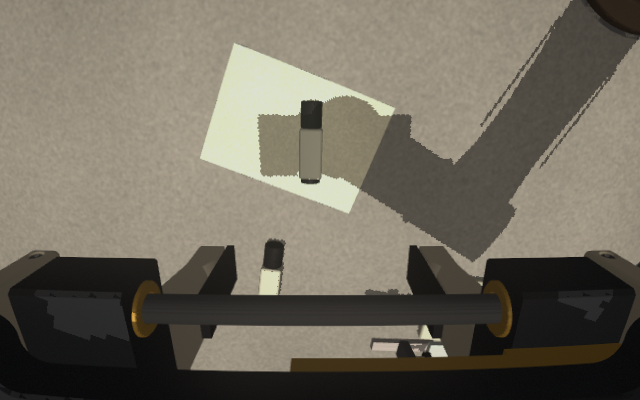

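The stick is clearly visible with its cap end at (312,100) and its foot end at (311,184), nearly aligned with the tool. The other stick is at (273,265). Next I'll work out the exact grasp.

Run:
```python
from h import *
import pickle
np.set_printoptions(precision=4,suppress=True)
s=pickle.load(open("w2.pkl","rb")); t=ctrl.snapshot("scene"); t2=ctrl.snapshot("top")
q=ctrl.spot_point(t,"stick_a_mid")[0]["at"]; q2=[r["at"] for r in ctrl.spot_point(t2,"stick_a_mid")]
w=[ray(s,(311.3,142)),ray(t,q)]; print(tri(w)); print(q2)
g=cv2.cvtColor(s["img"],cv2.COLOR_RGB2GRAY)
for r in (110,120,135,145,155,165,175): print(r,g[r,294:330].tolist())
print(g[92:106,312].tolist(),g[176:192,311].tolist())
print(atz(s,(312,100),.02),atz(s,(310.5,184),.014), atz(s,(312,130),.028),atz(s,(310.5,178),.028))
```

```text
Traceback (most recent call last):
IndexError: list index out of range
```

Run:
```python
from h import *
import pickle
np.set_printoptions(precision=4,suppress=True)
s=pickle.load(open("w2.pkl","rb")); t=ctrl.snapshot("scene")
w=[ray(s,(311.5,142)),ray(t,(180.3,246))]; print(tri(w))
g=cv2.cvtColor(s["img"],cv2.COLOR_RGB2GRAY)
for r in (110,120,135,145,155,165,175): print(r,g[r,296:328].tolist())
print(g[94:104,312].tolist(),g[178:190,311].tolist())
print(atz(s,(312,100),.02),atz(s,(310.5,184),.014))
for c in((301,130),(300,178),(322.5,130),(320.5,178)): print(atz(s,c,.028))
```

```text
(array([ 0.3852, -0.3021,  0.0073]), [np.float64(0.0003046161282728101), np.float64(0.0003046161282727178)])
110 [221, 220, 221, 221, 172, 52, 43, 45, 45, 45, 46, 46, 48, 49, 50, 52, 51, 42, 41, 41, 40, 39, 38, 37, 37, 47, 105, 129, 130, 132, 131, 129]
120 [129, 131, 131, 131, 101, 41, 40, 40, 40, 41, 39, 41, 41, 42, 41, 41, 41, 40, 41, 39, 38, 38, 37, 37, 37, 52, 128, 127, 129, 129, 129, 132]
135 [128, 128, 126, 98, 108, 122, 122, 123, 122, 122, 123, 123, 123, 123, 124, 124, 124, 124, 125, 125, 124, 125, 125, 125, 119, 111, 107, 130, 128, 128, 129, 129]
145 [129, 132, 128, 91, 109, 122, 122, 122, 122, 123, 123, 123, 124, 124, 124, 124, 125, 125, 125, 125, 125, 126, 125, 126, 117, 108, 113, 130, 132, 130, 129, 131]
155 [126, 125, 124, 94, 111, 122, 122, 123, 122, 123, 123, 123, 124, 124, 124, 125, 125, 125, 125, 125, 126, 126, 126, 126, 114, 103, 130, 130, 129, 129, 126, 126]
165 [130, 128, 125, 97, 111, 122, 122, 122, 123, 124, 124, 123, 124, 124, 125, 125, 125, 125, 125, 126, 127, 127, 127, 124, 112, 101, 127, 128, 128, 128, 128, 128]
175 [185, 140, 217, 99, 113, 123, 123, 123, 123, 123, 124, 123, 124, 125, 125, 125, 125, 126, 126, 126, 127, 126, 127, 121, 115, 158, 221, 221, 219, 186, 184, 133]
[220, 221, 220, 221, 221, 221, 122, 49, 47, 52] [117, 86, 51, 54, 53, 77, 177, 221, 222, 222, 221, 221]
[ 0.3366 -0.3185  0.02  ] [ 0.4352 -0.2849  0.014 ]
[ 0.3732 -0.3188  0.028 ]
[ 0.4288 -0.3005  0.028 ]
[ 0.3644 -0.295   0.028 ]
[ 0.42   -0.2768  0.028 ]
```

apply_moves(
  commands=[
    [[-1.5,-2.0,-4],-0.037,0],
    [[-1.5,-2.0,-8],-0.037,0],
    [[-1.5,-2.0,-12],-0.037,0],
    [[-1.5,-2.0,-16],-0.037,0],
    [[-1.5,-2.0,-19.5],-0.037,0],
    [[-1.5,-2.0,-22],-0.037,0],
    [[-1.5,-2.0,-24],-0.037,0],
    [[-1.5,-2.0,-25.5],-0.037,0],
    [[-1.5,-2.0,-26.1],-0.037,0],
    [[-1.5,-2.0,-26.1],-0.037,0],
    [[-1.5,-2.0,-26.1],-0.037,0.5],
    [[-1.5,-2.0,-26.1],-0.037,0.8],
    [[-1.5,-2.0,-26.1],-0.037,0.8],
    [[-1.5,-2.0,-26.1],-0.037,0.8],
    [[-1.5,-2.0,-26.1],-0.037,0.8],
    [[-1.5,-2.0,-26.1],-0.037,0.8],
    [[-1.5,-2.0,-26.1],-0.037,0.8],
  ],
)

```text
clock: 6.08
tool_pos: [0.3863, -0.3023, 0.0202]
orientation: [-180.0, 0.0, -161.6]
force: [-0.2, 0.2, 0.2]
opening: 0.0464
gripper_force: 0.0
```

apply_moves(
  commands=[
    [[0,0,0],0,0.8],
    [[0,0,0],0,0.8],
    [[0,0,0],0,0.8],
    [[0,0,0],0,0.8],
    [[0,0,0],0,0.8],
    [[0,0,0],0,0.8],
  ],
)

```text
clock: 6.58
tool_pos: [0.3862, -0.3023, 0.0199]
orientation: [180.0, -0.0, -161.6]
force: [-0.3, 0.1, 0.5]
opening: 0.0265
gripper_force: 30.0
```

apply_moves(
  commands=[
    [[0,0,2],0,0.8],
    [[0,0,6],0,0.8],
    [[0,0,10],0,0.8],
    [[3,5,14],0.25,0.8],
    [[15.8,28,18],1.45,0.8],
    [[15.8,28,18],1.45,0.8],
    [[15.8,28,18],1.45,0.8],
    [[15.8,28,18],1.45,0.8],
    [[15.8,28,18],1.45,0.8],
    [[15.8,28,18],1.45,0.8],
    [[15.8,28,18],1.45,0.8],
    [[15.8,28,18],1.45,0.8],
    [[15.8,28,18],1.45,0.8],
    [[15.8,28,18],1.45,0.8],
    [[15.8,28,18],1.45,0.8],
    [[15.8,28,18],1.45,0.8],
  ],
)

```text
clock: 7.92
tool_pos: [0.5439, -0.0221, 0.1995]
orientation: [180.0, 0.0, -78.3]
force: [-0.7, -0.2, -1.3]
opening: 0.0271
gripper_force: 30.0
```

Run:
```python
from h import *
import pickle
np.set_printoptions(precision=4,suppress=True)
s=ctrl.snapshot("wrist"); o=ctrl.get_obs(); print(o["tool_pos"],o["orientation"],o["clock"],o["force"],np.array(s["T"])[:3,3])
pickle.dump(s,open("w3.pkl","wb"))
cv2.imwrite("pics/w3.png",cv2.resize(s["img"][:,:,::-1],(800,500),interpolation=cv2.INTER_CUBIC))
```

```text
[ 0.5439 -0.0222  0.1996] [179.9655   0.0036 -78.6237] 7.9667 [ 0.5594  0.4175 -0.2948] [ 0.5598 -0.1054  0.3622]
```

View pics/w3.png

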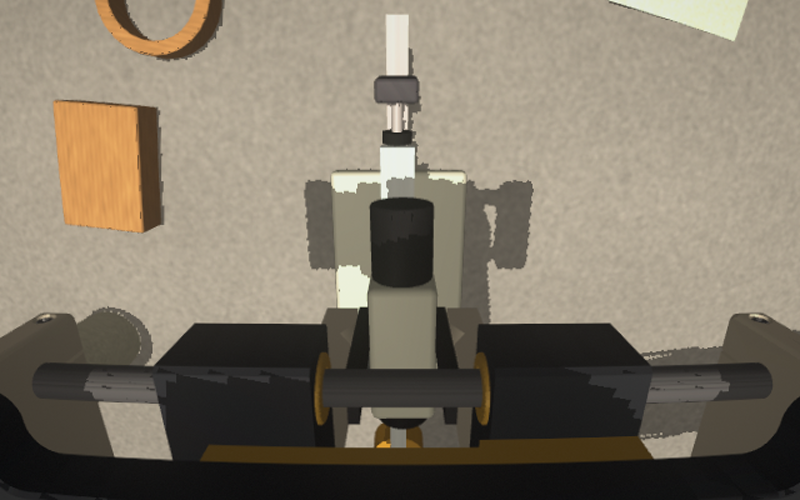

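Stick held with its cap outward. The deck end is at about (398,147) in the scaled view, the bumper at (397,138), and the stick axis lies near column 402.

Run:
```python
from h import *
import pickle
np.set_printoptions(precision=4,suppress=True)
s=pickle.load(open("w3.pkl","rb"));k=1.25
g=cv2.cvtColor(s["img"],cv2.COLOR_RGB2GRAY)
for r in (110,125,135,145,215): print(r,g[r,290:350].tolist())
print(g[100:128,318].tolist())
de=atz(s,(398/k,146.5/k),.1076); bf=atz(s,(397.5/k,144/k),.103); rl=atz(s,(396.5/k,45/k),.103)
print(de,bf,rl)
u=np.array([np.cos(np.radians(-78.5)),np.sin(np.radians(-78.5))])
d2=de[:2]-.152*u; print("pivot",d2,"cradle",d2+.088*u,"bumper from cradle",(bf[:2]-d2)@u-.088)
d=rl-de; print(np.degrees(np.arctan2(d[1],d[0])))
```

```text
110 [173, 177, 179, 180, 180, 178, 174, 172, 172, 175, 177, 175, 172, 168, 165, 163, 43, 47, 47, 48, 49, 50, 51, 51, 51, 52, 52, 52, 51, 50, 51, 50, 49, 47, 47, 46, 45, 43, 45, 69, 105, 117, 175, 172, 169, 167, 168, 170, 171, 172, 174, 175, 175, 175, 176, 176, 175, 172, 171, 168]
125 [167, 170, 171, 172, 172, 172, 172, 172, 172, 171, 171, 170, 171, 173, 228, 238, 237, 238, 238, 238, 238, 238, 238, 238, 238, 238, 238, 238, 238, 238, 237, 238, 238, 238, 238, 238, 238, 238, 238, 238, 236, 203, 94, 105, 160, 173, 171, 171, 171, 170, 167, 167, 167, 169, 172, 173, 171, 167, 167, 168]
135 [155, 155, 153, 153, 153, 152, 93, 148, 146, 149, 151, 153, 157, 159, 202, 238, 238, 238, 238, 237, 238, 238, 238, 238, 238, 238, 238, 238, 238, 238, 238, 238, 238, 238, 237, 238, 238, 238, 239, 238, 236, 202, 89, 88, 88, 89, 89, 90, 89, 89, 90, 91, 93, 103, 149, 146, 147, 148, 151, 152]
145 [216, 215, 216, 237, 237, 237, 237, 236, 213, 213, 214, 214, 237, 237, 237, 238, 237, 238, 235, 140, 139, 138, 138, 139, 140, 141, 140, 139, 138, 138, 138, 139, 138, 138, 138, 138, 139, 140, 142, 142, 141, 138, 136, 136, 136, 136, 136, 136, 135, 135, 135, 135, 135, 135, 135, 135, 134, 134, 134, 134]
215 [137, 137, 137, 137, 137, 137, 133, 52, 34, 34, 34, 34, 35, 34, 35, 34, 35, 35, 35, 35, 35, 34, 36, 36, 36, 37, 38, 36, 36, 35, 36, 34, 34, 34, 32, 33, 32, 31, 31, 31, 31, 30, 30, 30, 31, 29, 29, 28, 30, 29, 29, 27, 27, 28, 28, 35, 81, 132, 131, 131]
[210, 210, 209, 210, 210, 210, 40, 47, 50, 50, 51, 51, 50, 51, 50, 53, 70, 131, 220, 238, 237, 238, 237, 238, 238, 238, 238, 238]
[ 0.5579 -0.0862  0.1076] [ 0.5584 -0.0872  0.103 ] [ 0.5697 -0.1398  0.103 ]
pivot [0.5276 0.0628] cradle [ 0.5451 -0.0234] bumper from cradle 0.06508465593946616
-77.50457365035965
```

apply_moves(
  commands=[
    [[0.1,-0.1,-3],0,0.8],
    [[0.1,-0.1,-6],0,0.8],
    [[0.1,-0.1,-7],0,0.8],
    [[0.1,-0.1,-7.5],0,0.8],
    [[0.1,-0.1,-8],0,0.8],
    [[0.1,-0.1,-8.4],0,0.8],
    [[0.1,-0.1,-8.7],0,0.8],
    [[0.1,-0.1,-9.0],0,0.8],
    [[0.1,-0.1,-9.1],0,0.8],
    [[0.1,-0.1,-9.1],0,0.8],
    [[0.1,-0.1,-9.1],0,0.8],
    [[0.1,-0.1,-9.1],0,0.8],
    [[0.1,-0.1,-9.1],0,0.8],
  ],
)

```text
clock: 9.05
tool_pos: [0.5454, -0.0232, 0.1092]
orientation: [-180.0, 0.0, -78.5]
force: [0.4, -0.1, -0.4]
opening: 0.0267
gripper_force: 30.0
```

Run:
```python
from h import *
s=ctrl.snapshot("scene"); w=ctrl.snapshot("wrist")
a=cv2.resize(s["img"][130:240,250:360,::-1],(400,400),interpolation=cv2.INTER_CUBIC)
b=cv2.resize(w["img"][70:270,220:420,::-1],(400,400),interpolation=cv2.INTER_CUBIC)
cv2.imwrite("pics/s4.png",np.hstack([a,b]))
for _ in range(5):
    ctrl.snapshot("top"); o=ctrl.get_obs(); print(o["clock"],o["force"].round(2),o["moment"].round(2),o["tool_pos"].round(4))
```

```text
9.2 [ 0.26 -0.48  0.41] [ 0.05 -0.09 -0.05] [ 0.5453 -0.0233  0.109 ]
9.25 [ 0.66 -0.26 -0.01] [ 0.08 -0.12 -0.  ] [ 0.5453 -0.0233  0.109 ]
9.3 [ 0.51 -0.16 -0.2 ] [ 0.17 -0.1  -0.01] [ 0.5452 -0.0233  0.1089]
9.35 [ 0.72 -0.03 -0.15] [ 0.08 -0.13  0.01] [ 0.5452 -0.0233  0.1089]
9.4 [-0.33  0.35 -0.6 ] [ 0.07 -0.16  0.02] [ 0.5452 -0.0233  0.1089]
```

View pics/s4.png

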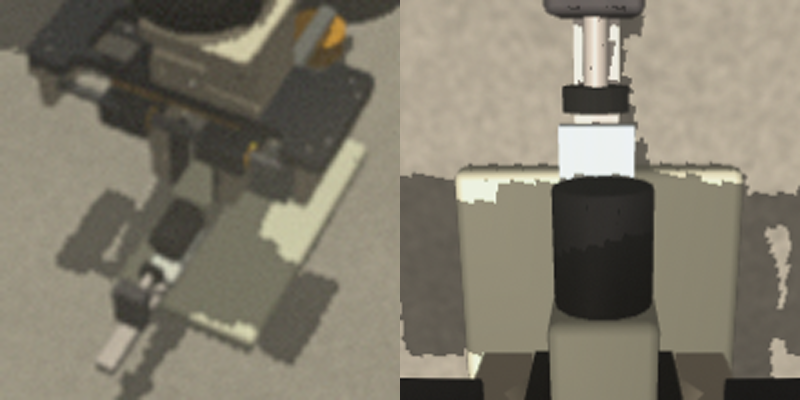

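Stick is on the deck and aligned, about 1.5 mm off to the side. I'll correct that while sliding outward.

apply_moves(
  commands=[
    [[0.15,0.03,0],0,0.8],
    [[0.2,-0.17,0],0,0.8],
    [[0.25,-0.42,0],0,0.8],
    [[0.3,-0.67,0],0,0.8],
    [[0.35,-0.92,0],0,0.8],
    [[0.4,-1.17,0],0,0.8],
    [[0.45,-1.35,0],0,0.8],
    [[0.45,-1.44,0],0,0.8],
    [[0.45,-1.44,0],0,0.8],
    [[0.45,-1.44,0],0,0.8],
    [[0.45,-1.44,0],0,0.8],
  ],
)

```text
clock: 10.32
tool_pos: [0.5497, -0.0377, 0.1089]
orientation: [180.0, -0.0, -78.5]
force: [-0.3, -0.6, -0.0]
opening: 0.027
gripper_force: 30.0
```

```bash
cat > f.py <<'E'
from h import *
F=[];
for _ in range(5):
    w=ctrl.snapshot("wrist"); o=ctrl.get_obs(); F.append(o["force"])
F=np.array(F); m=F.mean(0); u=np.array([.199,-.98,0])
print(o["clock"],m.round(2),"outward resist",-(m@u).round(2),"spread",(F@u).std().round(2),o["tool_pos"].round(4))
g=cv2.cvtColor(w["img"],cv2.COLOR_RGB2GRAY); print(g[100:165,318].tolist())
cv2.imwrite("pics/last.png",cv2.resize(w["img"][70:230,240:400,::-1],None,fx=3,fy=3,interpolation=cv2.INTER_CUBIC))
E
python3 f.py
```

```text
10.5667 [ 0.23 -0.49  0.02] outward resist -0.52 spread 0.2 [ 0.5496 -0.0376  0.1089]
[105, 104, 105, 103, 103, 102, 103, 102, 101, 92, 84, 78, 112, 212, 164, 217, 218, 217, 217, 217, 218, 217, 218, 217, 217, 217, 217, 217, 217, 217, 217, 217, 217, 205, 161, 132, 171, 217, 216, 216, 216, 216, 216, 216, 173, 46, 41, 48, 49, 48, 48, 48, 48, 48, 49, 48, 48, 48, 43, 36, 32, 31, 32, 31, 31]
```

View pics/last.png

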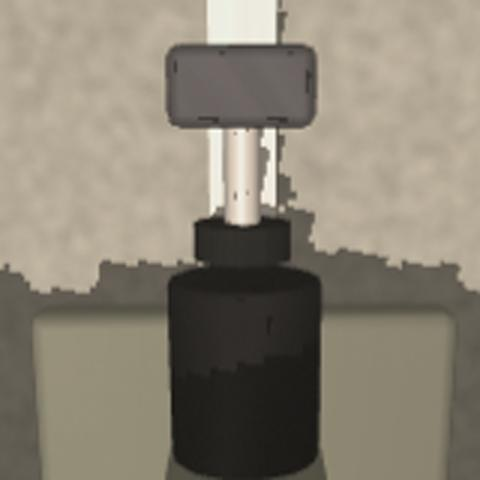

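The cap and bumper disc are in line, with columns 245 and 242, and they don't touch yet. I'll go in small steps from here.

apply_moves(
  commands=[
    [[0.02,-0.1,0],0,0.8],
    [[0.04,-0.2,0],0,0.8],
    [[0.06,-0.29,0],0,0.8],
    [[0.06,-0.29,0],0,0.8],
    [[0.06,-0.29,0],0,0.8],
  ],
)

```text
clock: 10.98
tool_pos: [0.5503, -0.0406, 0.1089]
orientation: [-180.0, 0.0, -78.5]
force: [-0.6, 0.8, -0.5]
opening: 0.0272
gripper_force: 30.0
```

```bash
python3 f.py
```

```text
11.2333 [ 0.03  0.66 -0.06] outward resist 0.64 spread 0.52 [ 0.5503 -0.0406  0.1089]
[103, 104, 104, 105, 106, 106, 105, 105, 105, 105, 104, 103, 102, 103, 101, 99, 91, 84, 80, 111, 166, 157, 216, 216, 216, 216, 216, 216, 216, 216, 216, 216, 216, 216, 216, 215, 215, 215, 215, 215, 189, 132, 173, 215, 215, 215, 215, 215, 215, 195, 128, 39, 45, 49, 50, 49, 49, 49, 48, 49, 47, 48, 48, 47, 41]
```

apply_moves(
  commands=[
    [[0.01,-0.05,0],0,0.8],
    [[0.02,-0.1,0],0,0.8],
    [[0.02,-0.1,0],0,0.8],
    [[0.02,-0.1,0],0,0.8],
  ],
)

```text
clock: 11.57
tool_pos: [0.5505, -0.0415, 0.1088]
orientation: [-180.0, 0.0, -78.5]
force: [0.5, 2.5, -0.4]
opening: 0.0269
gripper_force: 30.0
```

```bash
python3 f.py
```

```text
11.8167 [-0.29  2.08 -0.33] outward resist 2.09 spread 0.4 [ 0.5505 -0.0415  0.1089]
[102, 102, 101, 102, 103, 103, 105, 105, 106, 105, 105, 104, 103, 103, 103, 102, 101, 100, 93, 85, 83, 109, 148, 159, 217, 217, 216, 216, 216, 216, 216, 217, 216, 216, 216, 216, 216, 216, 216, 215, 215, 215, 188, 132, 174, 215, 215, 215, 215, 196, 128, 37, 44, 48, 48, 48, 48, 48, 48, 48, 47, 47, 48, 48, 40]
```

apply_moves(
  commands=[
    [[0.01,-0.06,0],0,0.8],
    [[0.02,-0.12,0],0,0.8],
    [[0.02,-0.12,0],0,0.8],
    [[0.02,-0.12,0],0,0.8],
    [[0.02,-0.12,0],0,0.8],
  ],
)

```text
clock: 12.23
tool_pos: [0.5507, -0.0427, 0.1089]
orientation: [-180.0, 0.0, -78.5]
force: [-0.8, 3.8, -0.0]
opening: 0.0268
gripper_force: 30.0
```

```bash
python3 f.py
```

```text
12.4833 [-0.18  3.44 -0.35] outward resist 3.41 spread 0.67 [ 0.5507 -0.0427  0.1089]
[95, 101, 101, 102, 102, 103, 104, 103, 103, 105, 105, 106, 104, 105, 104, 103, 103, 102, 101, 101, 98, 90, 82, 84, 120, 148, 163, 217, 217, 217, 217, 217, 217, 217, 217, 217, 217, 216, 216, 217, 217, 217, 217, 216, 216, 187, 176, 216, 216, 215, 167, 36, 43, 48, 48, 49, 48, 47, 47, 47, 47, 47, 47, 48, 40]
```

About 3.5 to 4 N on the bumper, which is in the right range. Letting go with the fingers only part-open.

apply_moves(
  commands=[
    [[0,0,0],0,0.5],
    [[0,0,0],0,0.5],
    [[0,0,0],0,0.5],
    [[0,0,0],0,0.5],
    [[0,0,0],0,0.5],
    [[0,0,0],0,0.5],
    [[0,0,0],0,0.5],
    [[0,0,0],0,0.5],
    [[0,0,0],0,0.5],
    [[0,0,0],0,0.5],
    [[0,0,0],0,0.5],
    [[0,0,0],0,0.5],
    [[0,0,0],0,0.5],
    [[0,0,0],0,0.5],
  ],
)

```text
clock: 13.65
tool_pos: [0.5507, -0.0428, 0.1089]
orientation: [-180.0, -0.0, -78.5]
force: [0.0, 0.0, 0.6]
opening: 0.044
gripper_force: 0.0
```

Run:
```python
from h import *
import pickle
w=ctrl.snapshot("wrist"); s=ctrl.snapshot("scene"); o=ctrl.get_obs(); print(o["force"],o["clock"])
pickle.dump((w,s),open("w5.pkl","wb"))
a=cv2.resize(s["img"][120:230,260:350,::-1],(360,440),interpolation=cv2.INTER_CUBIC)
b=cv2.resize(w["img"][50:370,200:440,::-1],(330,440),interpolation=cv2.INTER_CUBIC)
cv2.imwrite("pics/s5.png",np.hstack([a,b]))
```

```text
[-0.31689906 -0.69003224  0.41488899] 13.75
```

View pics/s5.png

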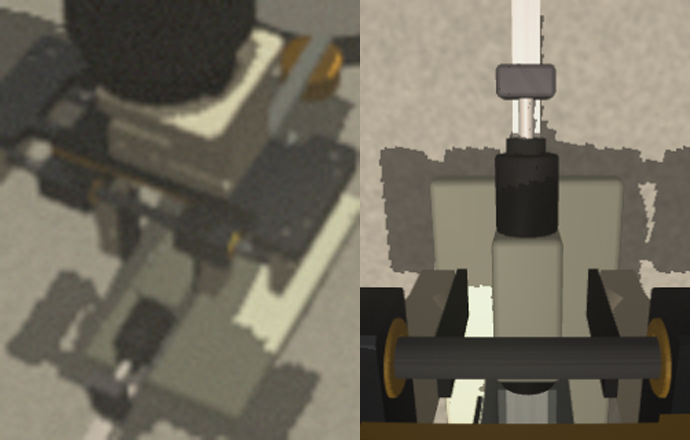

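The stick sits on the cradle, freed from the fingers. The cap now measures about 44 px wide against 51 px before, so the cradle seems to have sunk. I'll retreat upward and confirm it.

apply_moves(
  commands=[
    [[0,0,0],0,0.3],
    [[0,0,0],0,0.3],
    [[0,0,1],0,0.3],
    [[0,0,3],0,0.3],
    [[0,0,6],0,0.3],
    [[0,0,10],0,0.3],
    [[0,0,14],0,0.3],
    [[0,0,16],0,0.3],
    [[0,0,16],0,0.3],
    [[0,0,16],0,0.3],
  ],
)

```text
clock: 14.58
tool_pos: [0.5512, -0.0427, 0.2712]
orientation: [-179.8, 0.0, -78.5]
force: [-0.4, 0.6, -0.9]
opening: 0.0611
gripper_force: 0.0
```

Run:
```python
from h import *
import pickle
np.set_printoptions(precision=4,suppress=True)
w=ctrl.snapshot("wrist"); s=ctrl.snapshot("scene"); t=ctrl.snapshot("top"); o=ctrl.get_obs(); print(o["tool_pos"],o["orientation"],o["clock"])
pickle.dump((w,s,t),open("w6.pkl","wb"))
for n,x in(("w",w),("s",s),("t",t)): print(n,[(np.round(q["at"],1),round(q["score"],2)) for q in ctrl.spot_point(x,"stick_a_mid")])
a=cv2.resize(s["img"][120:230,260:350,::-1],(400,489),interpolation=cv2.INTER_CUBIC)
b=cv2.resize(w["img"][50:370,200:440,::-1],(367,489),interpolation=cv2.INTER_CUBIC)
cv2.imwrite("pics/s6.png",np.hstack([a,b]))
```

```text
[ 0.5499 -0.0428  0.268 ] [179.9036   0.0123 -78.5479] 14.7333
w []
s [(array([301.4, 190.8]), 0.96)]
t [(array([423.3, 204.7]), 0.26)]
```

View pics/s6.png

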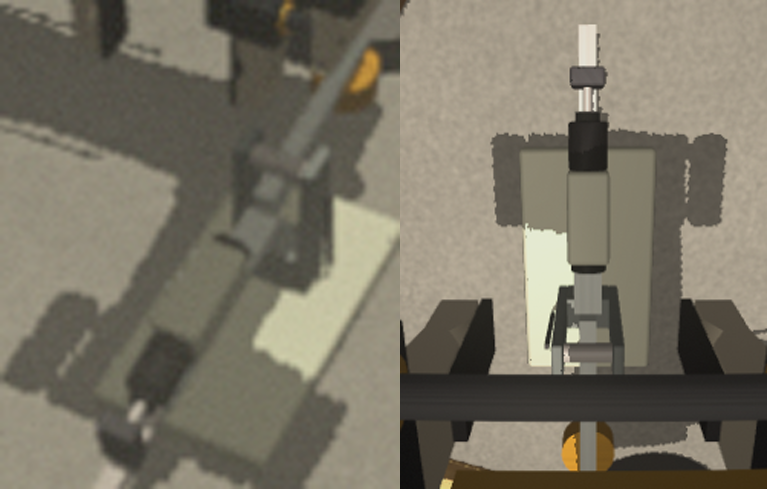

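Run:
```python
from h import *
import pickle
np.set_printoptions(precision=4,suppress=True)
w,s,t=pickle.load(open("w6.pkl","rb"))
X=lambda x,y:((x-400)/1.529+200,y/1.529+50); Y=lambda x,y:(x*.225+260,y*.225+120)
for n,a,b in (("foot",X(588,266),Y(238,240)),("capbody",X(588,171),Y(182,338))): print(n,tri([ray(w,a),ray(s,b)]))
u=np.array([.199,-.98,0]); p=np.array([.5275,.0635,.105])
for th in(-.12,.12):
  bt=lambda y,z: p+u*(y*np.cos(th)+z*np.sin(th)*0)+np.array([0,0,1])*(z-y*np.sin(th))
  cw=bt(-.105,0.003); print(th,"cw end w",proj(w,cw),"s",proj(s,cw),"deck top at88 s",proj(s,bt(.108,.012)),"w",proj(w,bt(.108,.012)))
print("seen cw end w",X(588,475),"cap end,foot end",X(588,120),X(588,270))
o0=pickle.load(open("w1.pkl","rb"))
g=s["img"]; print(ctrl.search_frame(s,"beam") if 0 else "")
```

```text
foot (array([0.5412, 0.0079, 0.0996]), [np.float64(0.004051718117592328), np.float64(0.004051718117592285)])
capbody (array([ 0.5538, -0.0546,  0.0878]), [np.float64(0.003277843758613099), np.float64(0.003277843758613088)])
-0.12 cw end w [322.42   349.4687] s [338.8967 134.2596] deck top at88 s [301.1298 180.5816] w [322.717  188.3881]
0.12 cw end w [322.3898 364.8786] s [339.452  127.2173] deck top at88 s [301.349  187.6408] w [322.7287 181.1699]
seen cw end w (322.95618051013736, 360.66056245912364) cap end,foot end (322.95618051013736, 128.48266841072598) (322.95618051013736, 226.58600392413342)
```

Foot height 0.100, cap height 0.088: the outer end is down, so the cradle sank and the stick is **full**. It goes in the tray.

Run:
```python
from h import *
import pickle
np.set_printoptions(precision=4,suppress=True)
w,s,t=pickle.load(open("w6.pkl","rb"))
g=cv2.cvtColor(w["img"],cv2.COLOR_RGB2GRAY); print(g[112:135,323].tolist(),g[215:235,323].tolist()); print([g[r,300:345].tolist() for r in(150,190)])
w1=ctrl.snapshot("wrist"); print(ctrl.get_obs()["tool_pos"])
print(atz(w1,(323,128),.09),atz(w1,(323,227),.095))
for x in(s,t):
  print([(np.round(q["at"],1),round(q["score"],2),atz(x,q["at"],.004)) for q in ctrl.spot_point(x,"tray_in")])
# tray corners in top, wall top
cv2.imwrite("pics/tray.png",np.hstack([cv2.resize(t["img"][160:260,130:225,::-1],None,fx=4,fy=4,interpolation=cv2.INTER_CUBIC),cv2.resize(s["img"][95:195,350:445,::-1],None,fx=4,fy=4,interpolation=cv2.INTER_CUBIC)]))
```

```text
[192, 192, 192, 193, 193, 193, 193, 193, 193, 193, 175, 67, 44, 44, 44, 44, 42, 37, 40, 45, 46, 46, 47] [129, 129, 129, 129, 129, 129, 126, 120, 86, 39, 41, 41, 40, 41, 106, 136, 136, 136, 136, 136]
[[129, 129, 129, 129, 129, 129, 129, 129, 129, 126, 48, 32, 33, 35, 33, 34, 34, 35, 37, 44, 37, 38, 36, 35, 34, 35, 33, 32, 32, 31, 31, 31, 30, 31, 32, 61, 125, 125, 125, 124, 125, 124, 125, 124, 124], [131, 131, 131, 131, 130, 131, 131, 130, 129, 104, 118, 126, 133, 131, 131, 130, 130, 130, 129, 130, 129, 129, 129, 129, 128, 128, 128, 128, 128, 126, 127, 127, 126, 126, 124, 110, 98, 111, 127, 126, 127, 126, 125, 125, 126]]
[ 0.5503 -0.0429  0.268 ]
[ 0.5566 -0.0914  0.09  ] [0.5364 0.0075 0.095 ]
[(array([398. , 135.7]), 0.97, array([0.5962, 0.3546, 0.004 ]))]
[(array([175. , 207.6]), 0.72, array([0.5939, 0.3612, 0.004 ]))]
```

View pics/tray.png

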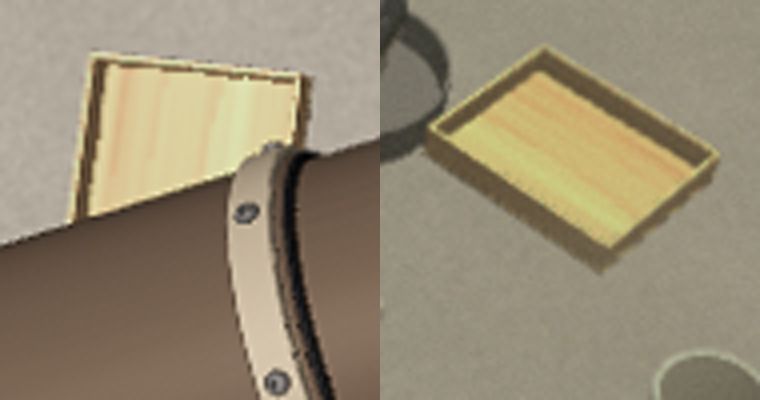

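Tray corners fit the detection: centre about (0.595, 0.357), long side at about -6° yaw. Now I'll regrasp the stick on the sunken cradle.

apply_moves(
  commands=[
    [[0,0,-4],0,0.3],
    [[0,0,-8],0,0.3],
    [[0,0,-12],0,0.3],
    [[0,0,-14.5],0,0.3],
    [[0,0,-16],0,0.3],
    [[0,0,-17],0,0.3],
    [[0,0,-17.3],0,0.3],
    [[0,0,-17.3],0,0.3],
    [[0,0,-17.3],0,0.5],
    [[0,0,-17.3],0,0.6],
    [[0,0,-17.3],0,0.8],
    [[0,0,-17.3],0,0.8],
    [[0,0,-17.3],0,0.8],
    [[0,0,-17.3],0,0.8],
    [[0,0,-17.3],0,0.8],
    [[0,0,-17.3],0,0.8],
    [[0,0,-17.3],0,0.8],
  ],
)

```text
clock: 16.45
tool_pos: [0.5508, -0.0428, 0.0962]
orientation: [-180.0, -0.0, -78.5]
force: [-0.6, 0.0, 3.5]
opening: 0.0263
gripper_force: 30.0
```

apply_moves(
  commands=[
    [[0,0,2],0,0.8],
    [[0,0,5],0,0.8],
    [[0,0,9],0,0.8],
    [[0,0,12.5],0,0.8],
    [[4.4,40,12.5],1.265,0.8],
    [[4.4,40,12.5],1.265,0.8],
    [[4.4,40,12.5],1.265,0.8],
    [[4.4,40,12.5],1.265,0.8],
    [[4.4,40,12.5],1.265,0.8],
    [[4.4,40,12.5],1.265,0.8],
    [[4.4,40,12.5],1.265,0.8],
    [[4.4,40,12.5],1.265,0.8],
    [[4.4,40,12.5],1.265,0.8],
    [[4.4,40,12.5],1.265,0.8],
    [[4.4,40,12.5],1.265,0.8],
    [[4.4,40,12.5],1.265,0.8],
    [[4.4,40,12.5],1.265,0.8],
  ],
)

```text
clock: 17.87
tool_pos: [0.5943, 0.357, 0.22]
orientation: [179.9, 0.1, -6.1]
force: [0.2, -0.4, 0.0]
opening: 0.026
gripper_force: 30.0
```

Run:
```python
from h import *
np.set_printoptions(precision=4,suppress=True)
w=ctrl.snapshot("wrist"); s=ctrl.snapshot("scene"); o=ctrl.get_obs(); print(o["tool_pos"],o["orientation"],o["clock"],o["force"])
K=lambda x,y:((x-380)/4+350,y/4+95)
P=np.array([atz(s,K(*c),.028) for c in((545,47),(718,155),(608,248),(428,125))]); print(P,P.mean(0),[np.linalg.norm(P[i]-P[i-1]) for i in range(4)])
for a,b in((P[0],P[1]),(P[3],P[2])): print(np.degrees(np.arctan2(*(b-a)[1::-1])))
print([(np.round(q["at"],1),q["score"],atz(w,q["at"],.004)) for q in ctrl.spot_point(w,"tray_in")])
cv2.imwrite("pics/w7.png",w["img"][:,:,::-1])
```

```text
[0.5946 0.3563 0.2208] [179.9859   0.0131  -6.1734] 17.9667 [ 0.4824 -0.3993 -0.2863]
[[0.5224 0.4298 0.028 ]
 [0.6861 0.4073 0.028 ]
 [0.6691 0.2724 0.028 ]
 [0.5013 0.2965 0.028 ]] [0.5947 0.3515 0.028 ] [np.float64(0.1349799452578423), np.float64(0.16524643585474974), np.float64(0.13597592183059748), np.float64(0.16958284848552538)]
-7.827912459847995
-8.170606660014979
[(array([321.7, 172.5]), 0.63, array([0.5876, 0.3558, 0.004 ]))]
```

View pics/w7.png

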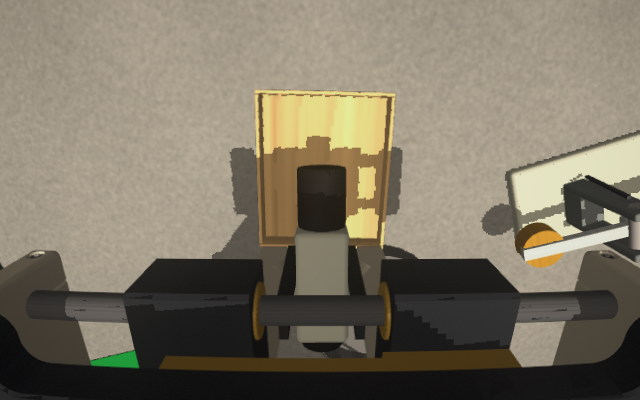

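The tray lies squarely below the stick, and its rim spans (255,92) to (395,245). I've now viewed 12 pictures, two over the limit of 10, so I'll check the rest with numbers only. Lowering now.

apply_moves(
  commands=[
    [[-0.1,-0.3,-4],-0.03,0.8],
    [[-0.1,-0.3,-8],-0.03,0.8],
    [[-0.1,-0.3,-12],-0.03,0.8],
    [[-0.1,-0.3,-15],-0.03,0.8],
    [[-0.1,-0.3,-17],-0.03,0.8],
    [[-0.1,-0.3,-18.2],-0.03,0.8],
    [[-0.1,-0.3,-18.8],-0.03,0.8],
    [[-0.1,-0.3,-19.2],-0.03,0.8],
    [[-0.1,-0.3,-19.2],-0.03,0.8],
    [[-0.1,-0.3,-19.2],-0.03,0.8],
  ],
)

```text
clock: 18.85
tool_pos: [0.5945, 0.3547, 0.0304]
orientation: [-179.9, -0.1, -7.8]
force: [1.2, -0.0, -0.4]
opening: 0.0263
gripper_force: 30.0
```

apply_moves(
  commands=[
    [[0,0,-0.1],0,0.8],
    [[0,0,-0.2],0,0.8],
    [[0,0,-0.3],0,0.8],
    [[0,0,-0.3],0,0.8],
  ],
)

```text
clock: 19.18
tool_pos: [0.5938, 0.3547, 0.0266]
orientation: [-179.9, -0.0, -7.8]
force: [-2.3, 1.5, 2.8]
opening: 0.0261
gripper_force: 30.0
```

Light contact with the tray floor (about 3 N). Releasing and retreating.

apply_moves(
  commands=[
    [[0,0,0],0,0.5],
    [[0,0,0],0,0.5],
    [[0,0,0],0,0.5],
    [[0,0,0],0,0.5],
    [[0,0,0],0,0.5],
    [[0,0,1],0,0.5],
    [[0,0,3],0,0.5],
    [[0,0,6],0,0.4],
    [[0,0,10],0,0.2],
    [[0,0,14],0,0],
    [[0,0,18],0,0],
    [[0,0,21],0,0],
    [[0,0,21],0,0],
    [[0,0,21],0,0],
    [[0,0,21],0,0],
  ],
)

```text
clock: 20.43
tool_pos: [0.5933, 0.354, 0.2363]
orientation: [-180.0, 0.0, -7.8]
force: [0.1, -0.5, -1.2]
opening: 0.0864
gripper_force: 0.0
```

Run:
```python
from h import *
np.set_printoptions(precision=4,suppress=True)
w=ctrl.snapshot("wrist"); s=ctrl.snapshot("scene"); t=ctrl.snapshot("top"); o=ctrl.get_obs(); print(o["tool_pos"],o["clock"],o["force"],o["opening"])
for n,x in(("w",w),("s",s),("t",t)):
  print(n,[(np.round(q["at"],1),round(q["score"],2),atz(x,q["at"],.018)) for q in ctrl.spot_point(x,"stick_a_mid")])
  for k in "cup tape cardbox".split(): print(k,[(np.round(q["at"]),round(q["score"],2)) for q in ctrl.spot_point(x,k)[:2]])
# dark (black cap/foot) blobs seen by wrist within the tray area
g=cv2.cvtColor(w["img"],cv2.COLOR_RGB2GRAY); n,l,st,c=cv2.connectedComponentsWithStats((g[60:250,230:420]<60).astype(np.uint8))
for i in range(1,n):
  if st[i,4]>30: print("dark",st[i],atz(w,c[i]+[230,60],.018))
```

```text
[0.5932 0.3538 0.2346] 20.5833 [ 0.5452 -0.7486  0.6099] 0.08740367114815295
w [(array([323.3, 169.7]), 0.77, array([0.5893, 0.3512, 0.018 ]))]
cup []
tape []
cardbox []
s [(array([395. , 133.6]), 0.54, array([0.5902, 0.3424, 0.018 ]))]
cup [(array([423., 214.]), 0.79)]
tape [(array([341., 294.]), 0.97)]
cardbox [(array([386., 258.]), 0.59), (array([338., 113.]), 0.32)]
t [(array([174.6, 209.3]), 0.57, array([0.5887, 0.3571, 0.018 ]))]
cup [(array([255., 131.]), 0.66)]
tape [(array([363., 139.]), 0.61), (array([438., 282.]), 0.35)]
cardbox [(array([317., 131.]), 0.89)]
dark [ 80  65  23  32 701] [0.6221 0.3492 0.018 ]
dark [ 82 151  20   5  87] [0.5388 0.3599 0.018 ]
dark [107 178  80  12 504] [0.489  0.2995 0.018 ]
```

All three cameras place the stick inside the tray. Its cap is at (0.622, 0.349) and its foot at (0.539, 0.360), the spacing expected if it lies flat. The cup, tape and box have not moved, so I'm handing in.

```bash
python3 -c "
from plant import ctrl
print(ctrl.close_job())"
```

```text
the job is handed in; nothing more can be done
None
```

The stick is full: I pressed it 3.5–4 N into the bumper and let go, the cradle sank, and it now lies flat in the rectangular tray (job handed in at about 20.6 s, and I viewed 12 pictures against the limit of 10).

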